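# Find the jar a stray lid belongs to

## Robot

A 7-joint arm with a two-finger parallel gripper is mounted at the origin on the work surface. World frame = base frame: x ahead of the robot, y to its left, z up, the work surface at z = 0. Lengths are in m, angles in rad, forces in N, time in s.
With the tool pointing down it reaches from about 0.425 to 1.025 m from the base axis. Payload 9.4 kg.
Tool frame: the origin (TCP) lies on the centre line of the jaws, within the pads' length; the fingertips stand 17 mm ahead of it and the grasp point (between the pads) lies 2 mm behind it (robot.finger_overhang is the distance from the TCP to the fingertips, in m); z points along the fingers, y is the line along which they close (so a half turn about z gives the same grasp; the last joint's range is limited). The gripper opens to 93 mm and grips with 3 to 60 N. Pads are 15 mm wide; open, the fingers measure 128 mm over their backs; the gripper's body (75 mm by 188 mm) begins 65 mm behind the grasp point.
Start: joints at [-1.283, 0.599, -0.003, 1.599, 0.002, 0.943, -0.08], TCP at [0.259, 0.677, 0.236] pointing down, gripper open.
Joint ranges: [-2.57, 2.57], [-0.35, 1.97], [-1.29, 1.29], [0.11, 2.56], [-1.05, 4.19], [0.11, 1.86], [-2.63, 2.63]. Speed limits (rad/s): [2.22, 2.22, 3.01, 3.01, 3.14, 3.14, 3.14].

## Interface

Orientations are given as a 3x3 rotation matrix whose columns are the frame's x, y, z axes.
In Python, from plant import robot gives the robot as it stands. The module is installed in compiled form; this text tells all that it offers.
- The arm moves only by the tool apply_moves, never from a script. Its argument "plan" is a list that holds one entry, the list of rows, each a list of 7 numbers: the turn, a rotation vector about the tool's x, y, z in rad, then the shift along the tool's x, y, z in cm, then the finger opening in cm, from 0 to 9.3. In form: [[[rx, ry, rz, tx, ty, tz, gripper], ...]]. A call has 1 to 5 rows; each row shifts and turns the commanded pose from where the row before left it, along the tool's axes as they then stand; what a row does not reach is not made up. A row lasts 1/10 s, in which the tool goes at most 50 mm and 8.59 degrees, less where a joint would pass 70% of its speed; a pose out of reach is approached as far as the arm can. A call with a gripper value outside its range is refused whole. The fingers move at their own pace and stop on an object; the grip force is fixed at half the most. Time passes only in rows, so rows that do not move let the fingers close. It gives the time, the measured TCP pose, the force, the opening and the grip force at its end, in the units of the state.
- robot.get_state(): the state, without advancing time (a new reading comes with each control period).
- robot.capture(name): name is "scene" or "top" or "wrist"; returns the picture (400x640x3 uint8, blue, green, red); there is no depth.
- robot.camera_params(name): a dict with "camera_matrix" (3x3 intrinsics, pixels), "distortion" ([k1, k2, p1, p2, k3] as OpenCV has them; the pictures are not rectified), "extrinsics" (4x4, takes a point from world to camera coordinates); the wrist camera has in their place "tool_from_camera" (4x4, takes a point from camera to tool coordinates, whose origin is the TCP and whose axes are the flange's). Camera axes: x right, y down, z forward; pixel columns grow to the right and rows downward; lengths in m; the calibration is good to about 2 mm. A picture is of the moment at which its call begins: read the wrist's pose just before it. camera_params takes no time and is no camera call.
- robot.sign_off(): hands the job in; it is judged then, once.
Trained networks look in the newest picture that a camera, given by its name, has taken for a name from the list of things; names that differ only in an ending like _2 or _b are one class to them, and where a whole thing is asked for, a point or a joint stands for the part that bears it (a point fixed in the world has none). Each returns a list of dicts, best first, with "conf" (0 to 1); they miss things now and then, are a little off and sometimes report something else, mostly with a low value. They report only what shows in the picture. A call takes as long as a camera call.
- robot.spot_in(camera, target): "location" ([column, row] in pixels, amid what is visible of it).
- robot.tip_of(camera, target): "location" ([column, row] in pixels: a listed point, or the origin of a listed thing).
The state is a dict: "t": time; "qpos": joint angles; "qvel": joint speeds; "joint_torque": joint torques, N m; "tcp_pos": TCP position; "orientation": TCP orientation; "force": force on the tool from outside, world axes, zero at the start; "ft_torque": the same for the moment, N m; "finger_gap": finger opening in m; "finger_force": force on a finger pad.
Only numpy, scipy, OpenCV 4.12 (cv2) and the standard library are available. Lean on these libraries where they do the work, as an engineer would, in place of code of your own. Each camera call takes 0.05 s, during which the arm holds its last target. There are 200 camera calls.

## Task

Find out which jar in the stepped rack the lid on the cork mat belongs to: pick it up by its knob and try it squarely on the mouths one after another, from the smallest upward and skipping none, letting it rest on each with light pressure and never forcing it. In the first mouth that its cork plug enters, seat it fully home, let go and draw the gripper back. Leave the spare lids and everything else where they are.

Things in the scene. Friction and masses are not known exactly. Their poses are not given: they have to be found in the camera images.
- mat: Round cork mat, fixed, 100 mm across, 4 mm thick, origin at the centre of its underside on the table. The one lid on it is the lid to fit.
- rack: The stepped birch rack, fixed, 80 mm (x) by 320 mm (y): four steps side by side, 80 mm apart, rising 10 mm from one to the next along its y. Origin at the centre of its underside. Each step with its jar rests on a soft cork pad and gives straight down about 1 mm per 5 N, 6 mm at most, and springs back. A plug that is too big stays on the step, its lid 14 mm higher than when home; the right mouth is 2 mm wider than the plug.
- step_1: Step 1 of 4 of the stepped birch rack (fixed), the lowest, with the smallest mouth: an 80 x 80 mm plywood top, 60 mm above the table, with a white jar sunk in a round mouth 38 mm across. The origin is the centre of the mouth at the height of the plywood top; z is up, y runs along the row towards the next larger step, x across the row.
- step_2: Step 2 of 4 of the stepped birch rack (fixed), next in size: an 80 x 80 mm plywood top, 70 mm above the table, with a white jar sunk in a round mouth 44 mm across. The origin is the centre of the mouth at the height of the plywood top; z is up, y runs along the row towards the next larger step, x across the row.
- step_3: Step 3 of 4 of the stepped birch rack (fixed), next in size: an 80 x 80 mm plywood top, 80 mm above the table, with a white jar sunk in a round mouth 50 mm across. The origin is the centre of the mouth at the height of the plywood top; z is up, y runs along the row towards the next larger step, x across the row.
- step_4: Step 4 of 4 of the stepped birch rack (fixed), the highest, with the largest mouth: an 80 x 80 mm plywood top, 90 mm above the table, with a white jar sunk in a round mouth 56 mm across. The origin is the centre of the mouth at the height of the plywood top; z is up, y runs along the row towards the next larger step, x across the row.
- lid_a_grip (a point): Grip point of a loose lid, on its axis in the round birch knob (20 mm across, 36 mm tall): 22 mm above the top of its white ceramic flange (64 mm across, 6 mm thick), 28 mm above the flange's underside, 42 mm above the foot of its cork plug. z is the lid's axis. The three lids look alike from above; the one standing on the cork mat is to be fitted.
- lid_a: The same lid as lid_a_grip; origin at the centre of the foot of its cork plug, on which it stands upright. The plug is 14 mm deep with a 1.5 mm chamfered foot and 42, 48 or 54 mm across: which lid has which is not told. About 0.12 kg. A lid on the wooden board, 4 mm thick, is a spare: leave it alone.
- lid_b_grip (a point): Grip point of a loose lid, on its axis in the round birch knob (20 mm across, 36 mm tall): 22 mm above the top of its white ceramic flange (64 mm across, 6 mm thick), 28 mm above the flange's underside, 42 mm above the foot of its cork plug. z is the lid's axis. The three lids look alike from above; the one standing on the cork mat is to be fitted.
- lid_b: The same lid as lid_b_grip; origin at the centre of the foot of its cork plug, on which it stands upright. The plug is 14 mm deep with a 1.5 mm chamfered foot and 42, 48 or 54 mm across: which lid has which is not told. About 0.12 kg. A lid on the wooden board, 4 mm thick, is a spare: leave it alone.
- lid_c_grip (a point): Grip point of a loose lid, on its axis in the round birch knob (20 mm across, 36 mm tall): 22 mm above the top of its white ceramic flange (64 mm across, 6 mm thick), 28 mm above the flange's underside, 42 mm above the foot of its cork plug. z is the lid's axis. The three lids look alike from above; the one standing on the cork mat is to be fitted.
- lid_c: The same lid as lid_c_grip; origin at the centre of the foot of its cork plug, on which it stands upright. The plug is 14 mm deep with a 1.5 mm chamfered foot and 42, 48 or 54 mm across: which lid has which is not told. About 0.12 kg. A lid on the wooden board, 4 mm thick, is a spare: leave it alone.
- crock: Large blue ceramic crock with cork-rimmed lid, 160 mm across, 176 mm tall, origin under its centre. Bystander.
- tumbler: Glass tumbler, 72 mm across, 100 mm tall, origin under its centre. Bystander.
- scoop: Orange plastic scoop, 90 x 60 x 35 mm pan (origin under its centre) with a 100 mm handle along its -x. Bystander.
- spice_box: Small closed wooden spice box, 106 x 156 x 82 mm with its little brass knob, origin under its centre. Bystander.
- mug: White mug, 80 mm across, 90 mm tall, handle at its +y, origin under its centre. Bystander.

How it is judged:
By the outcome, as a careful person would: the job done as asked, in the order asked, and still so for the second after the job is handed in, with the robot touching nothing.
It also fails if it takes over 72 s, if anything falls off the work surface, if the arm or the gripper's body presses on something with over 40 N, if the wrist force passes 120 N, or if a joint passes its speed limit or range.

## Working session

There is one attempt and no reset: what is moved stays moved. The work goes in short steps, Python scripts to look and compute and a tool call to move; the robot and the scene stay as the last step left them, time stands still between calls to the robot, and variables do not carry over. Pictures are saved under pics/ and viewed, at most 10 in all, crops included, and the job is handed in when it is done.

Besides the shell and the picture viewer there is one more tool, called after "Call:" as a command line: name --argument value ..., lists and objects as JSON in quotes. apply_moves: Moves the arm, as the interface text tells. Its arguments: {"type":"object","properties":{"plan":{"type":"array","items":{"type":"array","items":{"type":"array","items":{"type":"number"}}}}},"required":["plan"]}

```bash
mkdir -p pics
cat > h.py <<'E'
import numpy as np, cv2
from plant import robot
def cam(n):
    p=robot.camera_params(n);K=np.array(p["camera_matrix"],float);d=np.array(p["distortion"],float)
    if "extrinsics" in p: E=np.array(p["extrinsics"],float)
    else:
        s=robot.get_state();T=np.eye(4);T[:3,:3]=s["orientation"];T[:3,3]=s["tcp_pos"]
        E=np.linalg.inv(T@np.array(p["tool_from_camera"],float))
    return K,d,E
def ray(c,px):
    K,d,E=c;u=cv2.undistortPoints(np.array([[px]],float),K,d)[0,0]
    R=E[:3,:3];return -R.T@E[:3,3], R.T@np.array([u[0],u[1],1])
def at_z(c,px,z):
    o,r=ray(c,px);return o+r*(z-o[2])/r[2]
def proj(c,P):
    K,d,E=c;return cv2.projectPoints(np.array([P],float),cv2.Rodrigues(E[:3,:3])[0],E[:3,3],K,d)[0][0,0]
def tri(c1,p1,c2,p2):
    A=np.zeros((3,3));b=np.zeros(3);
    for c,p in((c1,p1),(c2,p2)):
        o,r=ray(c,p);r=r/np.linalg.norm(r);M=np.eye(3)-np.outer(r,r);A+=M;b+=M@o
    return np.linalg.solve(A,b)
E
python3 - <<'E'
from h import *
np.set_printoptions(precision=3,suppress=True)
Z=dict(mat=0,step_1=.06,step_2=.07,step_3=.08,step_4=.09,lid_a_grip=.046,rack=0)
for n in("scene","top"):
    im=robot.capture(n);cv2.imwrite(f"pics/{n}.png",im);c=cam(n)
    for t in Z:
        for r in robot.tip_of(n,t)[:4]: print(n,t,np.round(r["location"],1),round(r["conf"],2),at_z(c,r["location"],Z[t]))
print(robot.get_state()["orientation"], robot.camera_params("wrist")["tool_from_camera"])
E
```

```text
scene mat [237.3 250. ] 0.76 [ 0.505 -0.258  0.   ]
scene step_1 [366.7 159.2] 0.83 [0.562 0.28  0.06 ]
scene step_1 [345.9 166.2] 0.79 [0.534 0.202 0.06 ]
scene step_1 [310.5 199.1] 0.74 [ 0.559 -0.     0.06 ]
scene step_1 [332.7 181.8] 0.66 [0.555 0.11  0.06 ]
scene step_2 [366.7 159.2] 0.83 [0.569 0.268 0.07 ]
scene step_2 [345.9 166.2] 0.79 [0.542 0.192 0.07 ]
scene step_2 [310.5 199.1] 0.74 [ 0.567 -0.008  0.07 ]
scene step_2 [332.7 181.8] 0.66 [0.563 0.1   0.07 ]
scene step_3 [366.7 159.2] 0.83 [0.577 0.257 0.08 ]
scene step_3 [345.9 166.2] 0.79 [0.55  0.181 0.08 ]
scene step_3 [310.5 199.1] 0.74 [ 0.575 -0.017  0.08 ]
scene step_3 [332.7 181.8] 0.66 [0.571 0.091 0.08 ]
scene step_4 [366.7 159.2] 0.83 [0.585 0.246 0.09 ]
scene step_4 [345.9 166.2] 0.79 [0.558 0.171 0.09 ]
scene step_4 [310.5 199.1] 0.74 [ 0.583 -0.025  0.09 ]
scene step_4 [332.7 181.8] 0.66 [0.579 0.081 0.09 ]
scene lid_a_grip [292.8 268.5] 0.63 [ 0.705 -0.228  0.046]
scene rack [337.3 195.5] 0.61 [0.565 0.122 0.   ]
top mat [402.4 228. ] 0.57 [ 0.497 -0.272  0.   ]
top step_1 [230.5 196. ] 0.93 [0.59  0.247 0.
[... 267 characters left out ...]
3 [230.5 196. ] 0.93 [0.587 0.242 0.08 ]
top step_3 [313.8 211.3] 0.76 [ 0.543 -0.     0.08 ]
top step_3 [279.1 203.7] 0.76 [0.565 0.1   0.08 ]
top step_4 [230.5 196. ] 0.93 [0.586 0.239 0.09 ]
top step_4 [313.8 211.3] 0.76 [ 0.542 -0.001  0.09 ]
top step_4 [279.1 203.7] 0.76 [0.564 0.099 0.09 ]
top lid_a_grip [229.9 192.9] 0.72 [0.601 0.252 0.046]
top lid_a_grip [388.1 156.2] 0.71 [ 0.713 -0.225  0.046]
top rack [231.  195.8] 0.7 [0.597 0.261 0.   ]
top rack [272.3 205. ] 0.63 [0.569 0.131 0.   ]
[[-0.934  0.357  0.   ]
 [ 0.357  0.934  0.   ]
 [-0.     0.    -1.   ]] [[-0.    -0.963 -0.269  0.074]
 [ 1.    -0.     0.     0.   ]
 [-0.    -0.269  0.963 -0.149]
 [ 0.     0.     0.     1.   ]]
```

View pics/top.png

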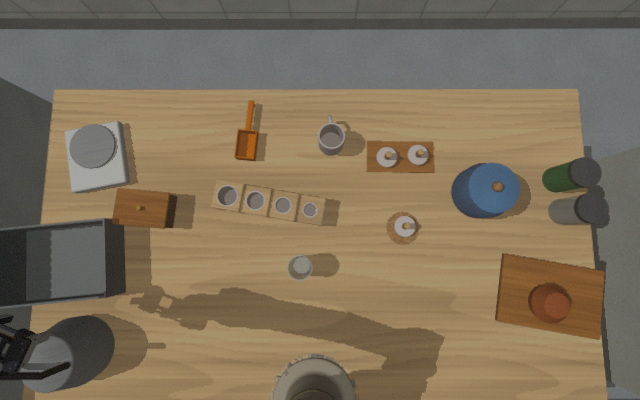

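View pics/scene.png

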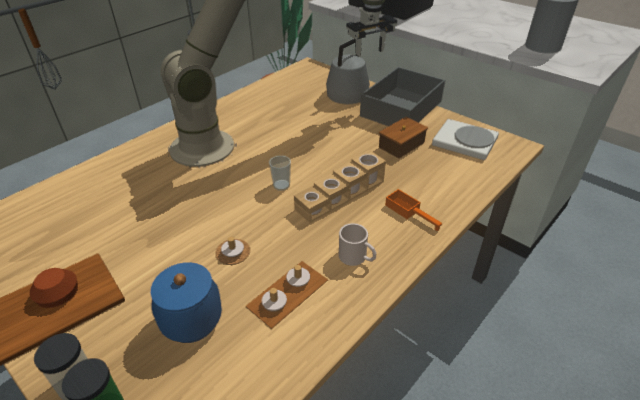

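The lid to fit stands on the mat at about (405,227) in the top view. The mouths run from the smallest at (310,210) to the largest at (227,195), and the spare lids are on the board at (387,157) and (417,155). I'll move over the rack, turning the jaws across the row.

Call:
apply_moves --plan '[[[0, 0, 0, -3.2, -2.7, 0, 5], [0, 0, 0, -3.2, -2.7, 0, 5], [0, 0, 0, -3.2, -2.7, 0, 5], [0, 0, 0, -3.2, -2.7, 0, 5], [0, 0, 0, -3.2, -2.7, 0, 5]]]'

```text
t: 1.3
tcp_pos: [0.3606, 0.4926, 0.2358]
orientation: [[-0.934, 0.357, 0.0], [0.357, 0.934, 0.0], [-0.0, 0.0, -1.0]]
force: [1.1, 0.2, 0.7]
finger_gap: 0.058
finger_force: 0.0
```

Call:
apply_moves --plan '[[[0, 0, 0, -3.2, -2.7, 0, 5], [0, 0, 0, -3.2, -2.7, 0, 5], [0, 0, 0, -3.2, -2.7, 0, 5], [0, 0, 0, -3.2, -2.7, 0, 5], [0, 0, 0, -3.2, -2.7, 0, 5]]]'

```text
t: 1.8
tcp_pos: [0.462, 0.3094, 0.2359]
orientation: [[-0.934, 0.357, 0.001], [0.357, 0.934, 0.0], [-0.0, 0.001, -1.0]]
force: [0.6, 1.1, -0.5]
finger_gap: 0.0504
finger_force: 0.0
```

Call:
apply_moves --plan '[[[0, 0, 0, -3.2, -2.7, 0, 5], [0, 0, 0, -3.2, -2.7, 0, 5], [0, 0, 0, -3.2, -2.7, 0, 5], [0, 0, 0, -3.2, -2.7, 0, 5], [0, 0, 0, -3.2, -2.7, 0, 5]]]'

```text
t: 2.3
tcp_pos: [0.5633, 0.1262, 0.2359]
orientation: [[-0.934, 0.357, 0.001], [0.357, 0.934, 0.0], [-0.0, 0.0, -1.0]]
force: [0.7, 0.4, 0.4]
finger_gap: 0.05
finger_force: 0.0
```

Call:
apply_moves --plan '[[[0, 0, 0.138, 0, 0, 0, 5], [0, 0, 0.138, 0, 0, 0, 5], [0, 0, 0.138, 0, 0, 0, 5], [0, 0, 0.138, 0, 0, 0, 5], [0, 0, 0.138, 0, 0, 0, 5]]]'

```text
t: 2.8
tcp_pos: [0.5627, 0.1276, 0.2358]
orientation: [[-0.488, 0.873, 0.0], [0.873, 0.488, 0.0], [-0.0, 0.0, -1.0]]
force: [-0.1, 0.8, -0.6]
finger_gap: 0.0497
finger_force: 0.0
```

Call:
apply_moves --plan '[[[0, 0, 0.138, 0, 0, 0, 5], [0, 0, 0.138, 0, 0, 0, 5], [0, 0, 0.138, 0, 0, 0, 5], [0, 0, 0.138, 0, 0, 0, 5], [0, 0, 0.138, 0, 0, 0, 5]]]'

```text
t: 3.3
tcp_pos: [0.5626, 0.1278, 0.2358]
orientation: [[0.179, 0.984, 0.0], [0.984, -0.179, 0.0], [0.0, 0.0, -1.0]]
force: [-0.5, 0.1, 0.4]
finger_gap: 0.0499
finger_force: 0.0
```

Call:
apply_moves --plan '[[[0, 0, 0, 0, 0, 0, 5], [0, 0, 0, 0, 0, 0, 5]]]'

```text
t: 3.5
tcp_pos: [0.5626, 0.128, 0.2357]
orientation: [[0.169, 0.986, 0.0], [0.986, -0.169, -0.0], [-0.0, 0.0, -1.0]]
force: [-0.0, -0.3, -0.1]
finger_gap: 0.0497
finger_force: 0.0
```

Run:
```python
from h import *
np.set_printoptions(precision=4,suppress=True)
c=cam("wrist");im=robot.capture("wrist");cv2.imwrite("pics/w1.png",im)
s=robot.get_state();print(s["t"],s["tcp_pos"],s["orientation"],s["qpos"])
L=robot.tip_of("wrist","step_1")
for r in L[:6]: print(np.round(r["location"],1),round(r["conf"],2),*[at_z(c,r["location"],z)[:2] for z in(.06,.07,.08,.09)])
```

```text
3.55 [0.5626 0.1278 0.2357] [[ 0.1692  0.9856  0.0001]
 [ 0.9856 -0.1692  0.    ]
 [ 0.      0.0001 -1.    ]] [-0.6109  0.4455  0.4118  1.9631 -0.2474  0.7814 -0.228 ]
[330.4 285.7] 0.74 [0.5538 0.0134] [0.5545 0.0192] [0.5552 0.025 ] [0.5558 0.0308]
[326.4 220. ] 0.66 [0.562  0.0892] [0.5624 0.0926] [0.5629 0.0961] [0.5633 0.0996]
[327.3 136.5] 0.63 [0.5769 0.1729] [0.5768 0.1738] [0.5768 0.1747] [0.5768 0.1755]
[328.1  42.4] 0.6 [0.5914 0.2556] [0.5909 0.2539] [0.5904 0.2522] [0.5899 0.2506]
```

View pics/w1.png

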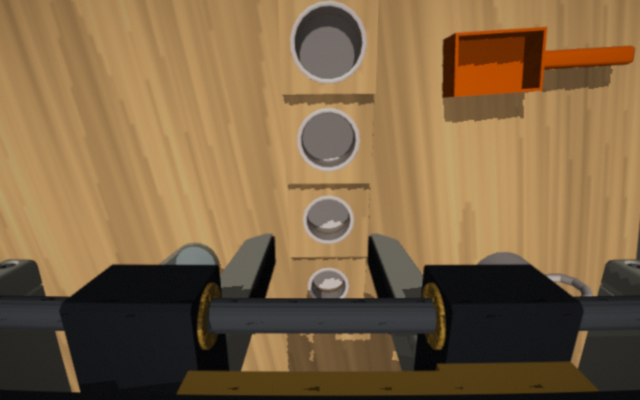

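The four mouths lie in a line at (330,286), (328,219), (328,138) and (328,42), and their computed pitch is about 80 mm, as it should be. Next I go to the lid.

Call:
apply_moves --plan '[[[0, 0, 0, -4, 0, 0.5, 5], [0, 0, 0, -4, 0, 0.5, 5], [0, 0, 0, -4, 0, 0.5, 5], [0, 0, 0, -4, 0, 0.5, 5], [0, 0, 0, -4, 0, 0.5, 5]]]'

```text
t: 4.1
tcp_pos: [0.5276, -0.0709, 0.2107]
orientation: [[0.171, 0.985, 0.001], [0.985, -0.171, 0.0], [0.0, 0.001, -1.0]]
force: [1.3, -1.2, -0.1]
finger_gap: 0.05
finger_force: 0.0
```

Call:
apply_moves --plan '[[[0, 0, 0, -4, 0, 0.5, 5], [0, 0, 0, -4, 0, 0.5, 5], [0, 0, 0, -4, 0, 0.5, 5], [0, 0, 0, -4, 0, 0.5, 5], [0, 0, 0, -4, 0, 0.5, 5]]]'

```text
t: 4.6
tcp_pos: [0.493, -0.268, 0.1856]
orientation: [[0.171, 0.985, 0.001], [0.985, -0.171, 0.0], [0.0, 0.001, -1.0]]
force: [0.4, -0.2, -0.3]
finger_gap: 0.05
finger_force: 0.0
```

Call:
apply_moves --plan '[[[0, 0, 0, 0, 0, 0, 5], [0, 0, 0, 0, 0, 0, 5]]]'

```text
t: 4.8
tcp_pos: [0.4928, -0.2673, 0.1855]
orientation: [[0.174, 0.985, -0.0], [0.985, -0.174, 0.0], [0.0, -0.0, -1.0]]
force: [0.2, 0.6, 0.4]
finger_gap: 0.0498
finger_force: 0.0
```

Run:
```python
from h import *
np.set_printoptions(precision=4,suppress=True)
c=cam("wrist");im=robot.capture("wrist");cv2.imwrite("pics/w2.png",im)
s=robot.get_state();print(s["t"],s["tcp_pos"],s["orientation"],s["qpos"])
for t,z in(("lid_a_grip",.046),("lid_a",.004),("mat",0)):
  for r in robot.tip_of("wrist",t)[:3]: print(t,np.round(r["location"],1),round(r["conf"],2),at_z(c,r["location"],z))
```

```text
4.85 [ 0.4933 -0.266   0.1856] [[ 0.1724  0.985  -0.    ]
 [ 0.985  -0.1724  0.0006]
 [ 0.0006 -0.0001 -1.    ]] [ 0.1424  0.4892  0.3598  2.0442 -0.2764  0.6541  0.5113]
lid_a_grip [570.4  95.6] 0.81 [ 0.7154 -0.2205  0.046 ]
lid_a [541.7  98.7] 0.96 [ 0.7176 -0.2227  0.004 ]
lid_a [547.7 186.5] 0.83 [ 0.7236 -0.3122  0.004 ]
lid_a [330.  187.9] 0.64 [ 0.5013 -0.2745  0.004 ]
```

View pics/w2.png

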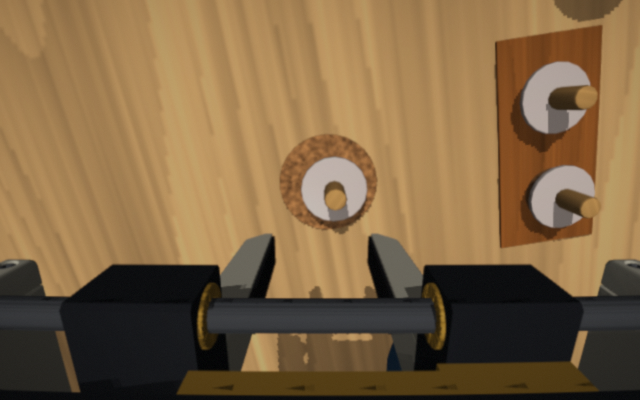

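The lid on the mat has its flange centred at about (335,189) and its knob top at (336,199). The spares are well off to the right. I'll refine the axis from the flange disc, and fit the rack from the rim ellipses.

```bash
cat > ring.py <<'E'
from h import *
def disc(im,c,P,r,z,thr=40,lo=110):
    # fit grey/white low-saturation blob near world point P (radius r) -> centre on plane z & radius
    hsv=cv2.cvtColor(im,cv2.COLOR_BGR2HSV);m=((hsv[...,1]<thr)&(hsv[...,2]>lo)).astype(np.uint8)
    u=proj(c,P);rp=np.linalg.norm(proj(c,np.array(P)+[r,0,0])-u)*1.35
    k=np.zeros_like(m);cv2.circle(k,tuple(int(v) for v in u),int(rp),1,-1);m=m*k
    cs=max(cv2.findContours(m,cv2.RETR_EXTERNAL,cv2.CHAIN_APPROX_NONE)[0],key=cv2.contourArea)
    h=cv2.convexHull(cs)[:,0]
    W=np.array([at_z(c,p,z)[:2] for p in h.astype(float)])
    A=np.c_[2*W,np.ones(len(W))];s=np.linalg.lstsq(A,(W**2).sum(1),rcond=None)[0]
    R=np.sqrt(s[2]+s[0]**2+s[1]**2);res=np.linalg.norm(W-s[:2],axis=1)-R
    return s[:2],R,res.std()
E
python3 - <<'E'
from ring import *
from scipy.optimize import least_squares
np.set_printoptions(precision=4,suppress=True)
c=cam("wrist");im=cv2.imread("pics/w2.png")
print("flange",disc(im,c,at_z(c,(335,189),.024),.032,.024))
print("knob",at_z(c,(336,199),.060),"network foot",at_z(c,(330,187.9),.004))
# rack picture: pose then
T=np.eye(4);T[:3,:3]=[[.1692,.9856,.0001],[.9856,-.1692,0],[0,.0001,-1]];T[:3,3]=[.5626,.1278,.2357]
p=robot.camera_params("wrist");c1=(c[0],c[1],np.linalg.inv(T@np.array(p["tool_from_camera"])))
im=cv2.imread("pics/w1.png");Q=[]
for i,px in enumerate([(330.4,285.7),(328,219.5),(328,138),(328,42.4)]):
    z=.06+.01*i;P=at_z(c1,px,z);d=disc(im,c1,P,.022+.003*i,z,50,90);print(i+1,P[:2],d);Q.append(P[:2] if i==0 else d[0])
f=lambda v:(np.array([[v[0]+(i-1.5)*.08*-np.sin(v[2]),v[1]+(i-1.5)*.08*np.cos(v[2])] for i in range(4)])-Q).ravel()
s=least_squares(f,[.57,.13,-.17]);print(s.x,f(s.x));print((f(s.x).reshape(4,2)+Q))
E
```

```text
flange (array([ 0.5059, -0.2692]), np.float64(0.03095443385322524), np.float64(0.00022288710518376568))
knob [ 0.5066 -0.2689  0.06  ] network foot [ 0.5024 -0.272   0.004 ]
1 [0.5538 0.0133] (array([0.5512, 0.0136]), np.float64(0.021785361036172093), np.float64(0.0002692067509626955))
2 [0.5641 0.0928] (array([0.5641, 0.0923]), np.float64(0.024841974999865856), np.float64(0.00011424480877544969))
3 [0.5772 0.1731] (array([0.5769, 0.1713]), np.float64(0.027905652419068526), np.float64(0.00010597674609268295))
4 [0.5899 0.2504] (array([0.5897, 0.2502]), np.float64(0.030965902019767153), np.float64(0.00010789335345551108))
[ 0.5711  0.1318 -0.1516] [-0.0008 -0.0001  0.001  -0.0001  0.0002  0.     -0.0005  0.0002]
[[0.553  0.0132]
 [0.5651 0.0923]
 [0.5772 0.1713]
 [0.5893 0.2504]]
```

Call:
apply_moves --plan '[[[0, 0, 0, 0, 0.5, 3, 5], [0, 0, 0, 0, 0.5, 3, 5], [0, 0, 0, 0, 0.3, 3, 5], [0, 0, 0, -0.1, 0, 0, 5], [0, 0, 0, 0, 0, 0, 5]]]'

```text
t: 5.5
tcp_pos: [0.506, -0.2689, 0.0959]
orientation: [[0.172, 0.985, -0.001], [0.985, -0.172, 0.0], [0.0, -0.001, -1.0]]
force: [-0.1, -1.4, 0.6]
finger_gap: 0.0496
finger_force: 0.0
```

Run:
```python
from ring import *
np.set_printoptions(precision=4,suppress=True)
c=cam("wrist");im=robot.capture("wrist");s=robot.get_state();print(s["tcp_pos"],s["orientation"])
cv2.imwrite("pics/w3.png",im)
print("flange",disc(im,c,[.506,-.269,.024],.032,.024))
```

```text
[ 0.5063 -0.2693  0.0967] [[ 0.1723  0.985   0.0005]
 [ 0.985  -0.1723 -0.0002]
 [-0.0002  0.0006 -1.    ]]
flange (array([ 0.5048, -0.2717]), np.float64(0.031076350864512145), np.float64(0.0002179879649925773))
```

View pics/w3.png

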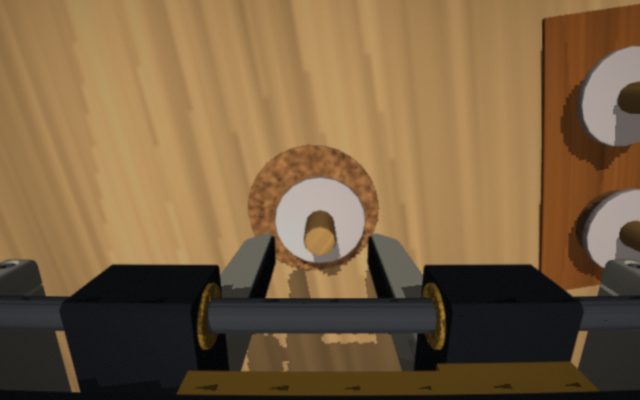

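The knob sits midway between the fingers at (320,235), so I go down and close.

Call:
apply_moves --plan '[[[0, 0, 0, -0.1, 0, 1.2, 5], [0, 0, 0, 0, 0, 1.2, 5], [0, 0, 0, 0, 0, 1.2, 5], [0, 0, 0, 0, 0, 1.0, 5], [0, 0, 0, 0, 0, 0.5, 5]]]'

```text
t: 6.05
tcp_pos: [0.5053, -0.2703, 0.0433]
orientation: [[0.173, 0.985, -0.001], [0.985, -0.173, 0.001], [0.0, -0.001, -1.0]]
force: [-0.3, -0.4, -0.2]
finger_gap: 0.0499
finger_force: 0.0
```

Call:
apply_moves --plan '[[[0, 0, 0, 0, 0, 0, 5], [0, 0, 0, 0, 0, 0, 3], [0, 0, 0, 0, 0, 0, 2.2], [0, 0, 0, 0, 0, 0, 1], [0, 0, 0, 0, 0, 0, 1]]]'

```text
t: 6.55
tcp_pos: [0.506, -0.2705, 0.045]
orientation: [[0.173, 0.985, 0.001], [0.985, -0.173, -0.0], [-0.0, 0.001, -1.0]]
force: [-0.9, -0.4, -0.2]
finger_gap: 0.0222
finger_force: 0.0
```

Call:
apply_moves --plan '[[[0, 0, 0, 0, 0, 0, 1], [0, 0, 0, 0, 0, 0, 1], [0, 0, 0, 0, 0, 0, 1]]]'

```text
t: 6.85
tcp_pos: [0.5059, -0.2705, 0.0449]
orientation: [[0.173, 0.985, 0.0], [0.985, -0.173, -0.0], [0.0, 0.0, -1.0]]
force: [-0.6, 1.2, 5.9]
finger_gap: 0.0196
finger_force: 30.0
```

Call:
apply_moves --plan '[[[0, 0, 0, 0, 0, -1, 1], [0, 0, 0, 0, 0, -3, 1], [0, 0, 0, 0, 0, -3.5, 1], [0, 0, 0, 0, 0, -3.5, 1], [0, 0, 0, 0, 0, -3.5, 1]]]'

```text
t: 7.35
tcp_pos: [0.5054, -0.2704, 0.1914]
orientation: [[0.173, 0.985, -0.0], [0.985, -0.173, 0.0], [0.0, -0.0, -1.0]]
force: [1.2, -0.3, -1.4]
finger_gap: 0.0198
finger_force: 30.0
```

Run:
```python
from ring import *
np.set_printoptions(precision=4,suppress=True)
c=cam("wrist");im=robot.capture("wrist");s=robot.get_state();print(s["t"],s["tcp_pos"],s["force"],s["finger_gap"])
cv2.imwrite("pics/w4.png",im)
t=np.array(s["tcp_pos"]);R=np.array(s["orientation"]);P=t+R@[0,0,.021]
d=disc(im,c,P,.032,P[2]);print("flange",d,"offset in tool axes",R.T@(np.r_[d[0],P[2]]-t))
```

```text
7.4 [ 0.5073 -0.2718  0.1965] [ 1.5139 -1.3713  2.4003] 0.019620556078105818
flange (array([ 0.5059, -0.2687]), np.float64(0.029749955283444453), np.float64(0.00019494377954840661)) offset in tool axes [ 0.0029 -0.002   0.021 ]
```

View pics/w4.png

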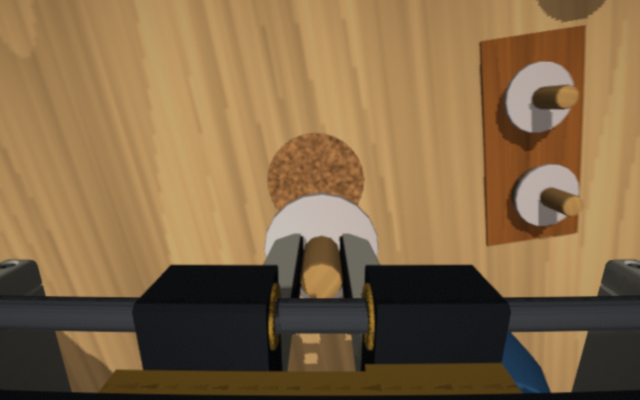

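The lid is held upright and has left the mat. The visible part of its flange is at about (321,230). I carry it to step 1, keeping it high, and compare the lid and mouths from there.

Call:
apply_moves --plan '[[[0, 0, 0, 2, 0, 0, 1], [0, 0, 0, 3.5, -0.1, 0, 1], [0, 0, 0, 4, -0.1, 0, 1], [0, 0, 0, 4, -0.1, 0, 1], [0, 0, 0, 4, -0.1, 0, 1]]]'

```text
t: 7.9
tcp_pos: [0.5321, -0.096, 0.19]
orientation: [[0.174, 0.985, 0.0], [0.985, -0.174, 0.0], [0.0, 0.0, -1.0]]
force: [1.1, 1.0, -0.9]
finger_gap: 0.0195
finger_force: 30.0
```

Call:
apply_moves --plan '[[[0, 0, 0, 4, -0.1, 0, 1], [0, 0, 0, 4, -0.1, 0, 1], [0, 0, 0, 2.3, 0, 0, 1], [0, 0, 0, 1, 0, 0, 1], [0, 0, 0, 0, 0, 0, 1]]]'

```text
t: 8.4
tcp_pos: [0.5498, 0.0152, 0.1897]
orientation: [[0.171, 0.985, 0.0], [0.985, -0.171, 0.0], [0.0, 0.0, -1.0]]
force: [-1.3, -1.5, -0.6]
finger_gap: 0.0199
finger_force: 30.0
```

Call:
apply_moves --plan '[[[0, 0, 0, 0, 0, 0, 1], [0, 0, 0, 0, 0, 0, 1], [0, 0, 0, 0, 0, 0, 1]]]'

```text
t: 8.7
tcp_pos: [0.5496, 0.0126, 0.1898]
orientation: [[0.175, 0.985, 0.0], [0.985, -0.175, -0.0], [-0.0, 0.0, -1.0]]
force: [-1.0, -0.5, -1.0]
finger_gap: 0.0194
finger_force: 30.0
```

```bash
cat > look.py <<'E'
from ring import *
import sys
from scipy.optimize import least_squares
np.set_printoptions(precision=4,suppress=True)
S=np.array([[.5512,.0135,.06],[.5641,.0924,.07],[.5769,.1713,.08],[.5897,.2502,.09]])
def look(name,vis,k):
    ss=[robot.get_state()];p=robot.camera_params("wrist");s=ss[0];c=cam("wrist");im=robot.capture("wrist");cv2.imwrite(f"pics/{name}.png",im)
    t=np.array(s["tcp_pos"]);R=np.array(s["orientation"]);print(s["t"],t,R[:,1],np.round(s["force"],1))
    # flange arc, radius fixed, upper part only
    P=t+R@[0,0,.021];hsv=cv2.cvtColor(im,cv2.COLOR_BGR2HSV);m=((hsv[...,1]<40)&(hsv[...,2]>110)).astype(np.uint8)
    kk=np.zeros_like(m);cv2.circle(kk,(320,245),75,1,-1);m*=kk
    cs=max(cv2.findContours(m,cv2.RETR_EXTERNAL,cv2.CHAIN_APPROX_NONE)[0],key=cv2.contourArea)[:,0]
    h=cv2.convexHull(cs)[:,0];h=h[h[:,1]<232].astype(float)
    W=np.array([at_z(c,q,P[2])[:2] for q in h])
    v=least_squares(lambda v:np.linalg.norm(W-v,axis=1)-.031,P[:2]);lid=R.T@(np.r_[v.x,P[2]]-t)
    print("lid in tool",lid,"rms",np.std(v.fun),len(h))
    n=S[1:]-S[:-1]
    for i in vis:
        d=disc(im,c,S[i-1],.019+.003*i,S[i-1][2],50,90);print("mouth",i,d,d[0]-S[i-1][:2])
        e=d[0]-S[i-1][:2]+S[k-1][:2]-v.x
        print("  go (tool cm) to step",k,100*(R.T@np.r_[e,0])[:2])
    return im
E
python3 -c "
from look import *
look('w5',(2,3),1)"
```

```text
8.7 [0.5496 0.0126 0.1898] [ 0.9845 -0.1754  0.0002] [-1.  -0.5 -1. ]
lid in tool [ 0.0105 -0.001   0.021 ] rms 0.002253158404449848 13
mouth 2 (array([0.564 , 0.0924]), np.float64(0.02504747107878731), np.float64(8.826502261725905e-05)) [-0.0001  0.    ]
  go (tool cm) to step 1 [-0.9379  0.2399]
mouth 3 (array([0.5767, 0.1707]), np.float64(0.027556543612195384), np.float64(0.00011676212266380575)) [-0.0002 -0.0006]
  go (tool cm) to step 1 [-0.9984  0.2426]
```

View pics/w5.png

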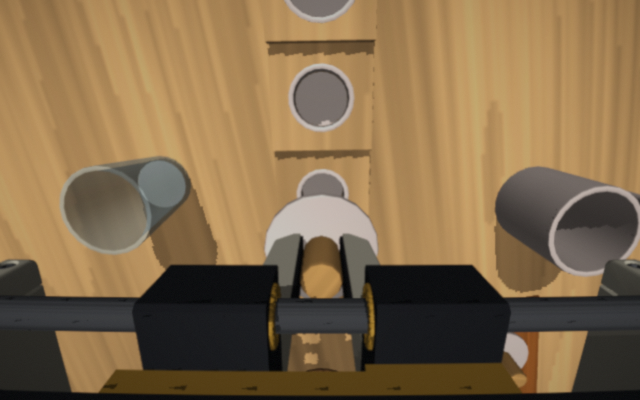

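The lid is over step 1 with mouth 2 at (321,97), and mouth 1 at (322,187) peeking out behind the flange and contaminating the arc fit. The lid doesn't move relative to the camera, so I'll take its arc from w4 instead.

Run:
```python
from look import *
p=robot.camera_params("wrist");K=np.array(p["camera_matrix"]);d=np.array(p["distortion"]);X=np.array(p["tool_from_camera"]);print(K[0],K[1],X)
c=(K,d,np.linalg.inv(X))  # world:=tool
im=cv2.imread("pics/w4.png");hsv=cv2.cvtColor(im,cv2.COLOR_BGR2HSV);m=((hsv[...,1]<40)&(hsv[...,2]>110)).astype(np.uint8)
kk=np.zeros_like(m);kk[185:262,255:390]=1;m*=kk
cs=max(cv2.findContours(m,cv2.RETR_EXTERNAL,cv2.CHAIN_APPROX_NONE)[0],key=cv2.contourArea)
h=cv2.convexHull(cs)[:,0];h=h[h[:,1]<245].astype(float);print(len(h),h.min(0),h.max(0))
for z in(.018,.021,.024):
    W=np.array([at_z(c,q,z)[:2] for q in h])
    for r in(.031,.032):
        v=least_squares(lambda v:np.linalg.norm(W-v,axis=1)-r,[0,0]);print(z,r,v.x,np.std(v.fun))
    v=least_squares(lambda v:np.linalg.norm(W-v[:2],axis=1)-v[2],[0,0,.03]);print(z,"free",v.x,np.std(v.fun))
```

```text
[332.5883   0.     321.0573] [  0.     332.5883 198.8447] [[-0.0002 -0.9634 -0.2682  0.0747]
 [ 1.     -0.0004  0.0007  0.0002]
 [-0.0008 -0.2682  0.9634 -0.1489]
 [ 0.      0.      0.      1.    ]]
18 [266. 194.] [376. 240.]
0.018 0.031 [-0.0003  0.0002] 0.00031219402776018983
0.018 0.032 [-0.0015  0.0002] 0.0006563464604878295
0.018 free [0.0008 0.0002 0.0302] 8.354149485286308e-05
0.021 0.031 [-0.0009  0.0002] 0.00013450783803202704
0.021 0.032 [-0.0022  0.0002] 0.00047103488440040605
0.021 free [-0.0006  0.0002  0.0307] 8.50432499575578e-05
0.024 0.031 [-0.0016  0.0002] 0.0001298556308126826
0.024 0.032 [-0.0028  0.0002] 0.00028400480450185194
0.024 free [-0.0019  0.0002  0.0313] 8.654500506170083e-05
```

Call:
apply_moves --plan '[[[0, 0, 0, 0.2, 0.1, 2, 1], [0, 0, 0, 0, 0, 3, 1], [0, 0, 0, 0, 0, 2, 1], [0, 0, 0, 0, 0, 1, 1], [0, 0, 0, 0, 0, 0, 1]]]'

```text
t: 9.25
tcp_pos: [0.5505, 0.0154, 0.1087]
orientation: [[0.174, 0.985, -0.002], [0.985, -0.174, -0.0], [-0.001, -0.002, -1.0]]
force: [0.3, 0.2, -0.8]
finger_gap: 0.019
finger_force: 30.0
```

Call:
apply_moves --plan '[[[0, 0, 0, 0, 0, 0.3, 1], [0, 0, 0, 0, 0, 0.2, 1], [0, 0, 0, 0, 0, 0, 1]]]'

```text
t: 9.55
tcp_pos: [0.5514, 0.016, 0.1052]
orientation: [[0.173, 0.985, 0.001], [0.985, -0.173, 0.0], [0.0, 0.001, -1.0]]
force: [0.0, 1.0, -1.1]
finger_gap: 0.0196
finger_force: 30.0
```

Call:
apply_moves --plan '[[[0, 0, 0, -0.1, 0, 0.2, 1], [0, 0, 0, 0, 0, 0.2, 1], [0, 0, 0, 0, 0, 0, 1]]]'

```text
t: 9.85
tcp_pos: [0.5511, 0.015, 0.1007]
orientation: [[0.173, 0.985, 0.0], [0.985, -0.173, -0.0], [0.0, 0.0, -1.0]]
force: [0.0, -0.5, 0.1]
finger_gap: 0.0192
finger_force: 30.0
```

Call:
apply_moves --plan '[[[0, 0, 0, 0, 0, 0.1, 1], [0, 0, 0, 0, 0, 0, 1], [0, 0, 0, 0, 0, 0, 1]]]'

```text
t: 10.15
tcp_pos: [0.5511, 0.015, 0.0999]
orientation: [[0.173, 0.985, 0.001], [0.985, -0.173, 0.0], [0.0, 0.0, -1.0]]
force: [0.2, -0.2, 5.4]
finger_gap: 0.0194
finger_force: 30.0
```

Call:
apply_moves --plan '[[[0, 0, 0, 0, 0, 0.1, 1], [0, 0, 0, 0, 0, 0, 1], [0, 0, 0, 0, 0, 0, 1]]]'

```text
t: 10.45
tcp_pos: [0.5511, 0.015, 0.0991]
orientation: [[0.173, 0.985, 0.001], [0.985, -0.173, 0.0], [0.0, 0.001, -1.0]]
force: [-0.6, 0.5, 8.5]
finger_gap: 0.0192
finger_force: 30.0
```

Step 1 holds the lid up: contact is at TCP z ≈ 0.101, as computed, so the plug doesn't enter. I lift it, look at mouth 2 from nearby and move on.

Call:
apply_moves --plan '[[[0, 0, 0, 0, 0, -1, 1], [0, 0, 0, 0, 0, -2, 1], [0, 0, 0, 0, 0, -2, 1], [0, 0, 0, 0, 0, 0, 1], [0, 0, 0, 0, 0, 0, 1]]]'

```text
t: 10.95
tcp_pos: [0.5509, 0.0153, 0.1487]
orientation: [[0.173, 0.985, 0.001], [0.985, -0.173, 0.0], [0.0, 0.001, -1.0]]
force: [0.4, 0.5, -1.5]
finger_gap: 0.0196
finger_force: 30.0
```

```bash
cat > see.py <<'E'
from look import *
def see(name,i):
    s=robot.get_state();c=cam("wrist");im=robot.capture("wrist");cv2.imwrite(f"pics/{name}.png",im)
    t=np.array(s["tcp_pos"]);R=np.array(s["orientation"]);d=disc(im,c,S[i-1],.019+.003*i,S[i-1][2],50,90)
    L=np.array([-.0009,.0002])
    print(s["t"],t,R[:,0],"mouth",i,d,"go tool cm",100*((R.T@(np.r_[d[0],0]-np.r_[t[:2],0]))[:2]-L))
E
python3 -c "
from see import *
see('w6',2);see('w7',2)"
```

```text
10.95 [0.5509 0.0153 0.1487] [0.1726 0.985  0.0003] mouth 2 (array([0.564 , 0.0924]), np.float64(0.025115956370299248), np.float64(0.00010382685327701573)) go tool cm [ 7.9141 -0.0564]
11.0 [0.5506 0.0153 0.1482] [0.1727 0.985  0.    ] mouth 2 (array([0.564 , 0.0925]), np.float64(0.02509643647838164), np.float64(0.00010255309164063363)) go tool cm [ 7.9233 -0.0254]
```

Call:
apply_moves --plan '[[[0, 0, 0, 2, 0, 0, 1], [0, 0, 0, 2.5, 0, 0, 1], [0, 0, 0, 2.4, 0, 0, 1], [0, 0, 0, 1, 0, 0, 1], [0, 0, 0, 0, 0, 0, 1]]]'

```text
t: 11.55
tcp_pos: [0.5643, 0.0941, 0.1478]
orientation: [[0.171, 0.985, -0.001], [0.985, -0.171, -0.0], [-0.0, -0.001, -1.0]]
force: [0.0, -0.3, -0.3]
finger_gap: 0.0194
finger_force: 30.0
```

Call:
apply_moves --plan '[[[0, 0, 0, 0, 0, 1.5, 1], [0, 0, 0, 0, 0, 1, 1], [0, 0, 0, 0, 0, 0.7, 1], [0, 0, 0, 0, 0, 0, 1], [0, 0, 0, 0, 0, 0, 1]]]'

```text
t: 12.05
tcp_pos: [0.5646, 0.0922, 0.1166]
orientation: [[0.174, 0.985, -0.0], [0.985, -0.174, -0.0], [-0.0, -0.0, -1.0]]
force: [0.4, -0.7, -2.0]
finger_gap: 0.0197
finger_force: 30.0
```

Call:
apply_moves --plan '[[[0, 0, 0, 0, 0, 0.2, 1], [0, 0, 0, 0, 0, 0.2, 1], [0, 0, 0, 0, 0, 0, 1]]]'

```text
t: 12.35
tcp_pos: [0.5646, 0.0929, 0.1126]
orientation: [[0.173, 0.985, 0.0], [0.985, -0.173, 0.0], [0.0, 0.0, -1.0]]
force: [-0.8, 0.4, -1.0]
finger_gap: 0.0198
finger_force: 30.0
```

```bash
python3 -c "
from plant import robot
import numpy as np
for i in range(3):
    s=robot.get_state();print(s['t'],s['tcp_pos'],s['force']);robot.capture('top')
"
```

```text
12.35 [0.56455424 0.09289615 0.11264229] [-0.82829297  0.37730827 -1.04283693]
12.4 [0.56459765 0.09289142 0.11271988] [ 0.6947543   0.83505322 -0.58001896]
12.45 [0.56461964 0.09290175 0.11273963] [ 0.09603876  0.0883261  -1.32118385]
```

Call:
apply_moves --plan '[[[0, 0, 0, 0.03, -0.05, 0.1, 1], [0, 0, 0, 0, 0, 0.1, 1], [0, 0, 0, 0, 0, 0, 1]]]'

```text
t: 12.8
tcp_pos: [0.5641, 0.0934, 0.1106]
orientation: [[0.173, 0.985, 0.0], [0.985, -0.173, 0.0], [0.0, -0.0, -1.0]]
force: [0.1, 0.5, 1.3]
finger_gap: 0.0191
finger_force: 30.0
```

Call:
apply_moves --plan '[[[0, 0, 0, 0, 0, 0.1, 1], [0, 0, 0, 0, 0, 0, 1], [0, 0, 0, 0, 0, 0, 1]]]'

```text
t: 13.1
tcp_pos: [0.5642, 0.0934, 0.1099]
orientation: [[0.173, 0.985, 0.0], [0.985, -0.173, 0.0], [0.0, 0.0, -1.0]]
force: [-1.5, 1.0, 4.3]
finger_gap: 0.0195
finger_force: 30.0
```

Call:
apply_moves --plan '[[[0, 0, 0, 0, 0, 0.1, 1], [0, 0, 0, 0, 0, 0, 1], [0, 0, 0, 0, 0, 0, 1]]]'

```text
t: 13.4
tcp_pos: [0.5642, 0.0934, 0.109]
orientation: [[0.173, 0.985, 0.0], [0.985, -0.173, 0.0], [0.0, 0.0, -1.0]]
force: [-2.2, 1.8, 8.4]
finger_gap: 0.0196
finger_force: 30.0
```

Step 2 also stops the plug at exactly rim height (TCP z 0.1106). To rule out misalignment, I lift only a little and measure mouth 3 from low down, at nearly the lid's own depth, to check the mouth positions.

Call:
apply_moves --plan '[[[0, 0, 0, 0, 0, -0.7, 1], [0, 0, 0, 0, 0, -0.8, 1], [0, 0, 0, 0, 0, 0, 1], [0, 0, 0, 0, 0, 0, 1]]]'

```text
t: 13.8
tcp_pos: [0.5643, 0.0932, 0.1239]
orientation: [[0.173, 0.985, 0.001], [0.985, -0.173, 0.0], [0.0, 0.001, -1.0]]
force: [0.6, -0.1, -1.1]
finger_gap: 0.0193
finger_force: 30.0
```

```bash
python3 -c "
from see import *
see('w8',3);see('w9',3)"
```

```text
13.8 [0.5643 0.0932 0.1239] [0.1731 0.9849 0.0001] mouth 3 (array([0.5768, 0.1714]), np.float64(0.028130236298050938), np.float64(0.00010139575265534425)) go tool cm [ 8.0082 -0.1354]
13.85 [0.5641 0.0932 0.1236] [ 0.173   0.9849 -0.    ] mouth 3 (array([0.5768, 0.1714]), np.float64(0.02814153108668207), np.float64(9.591843191452257e-05)) go tool cm [ 8.0053 -0.1217]
```

View pics/w8.png

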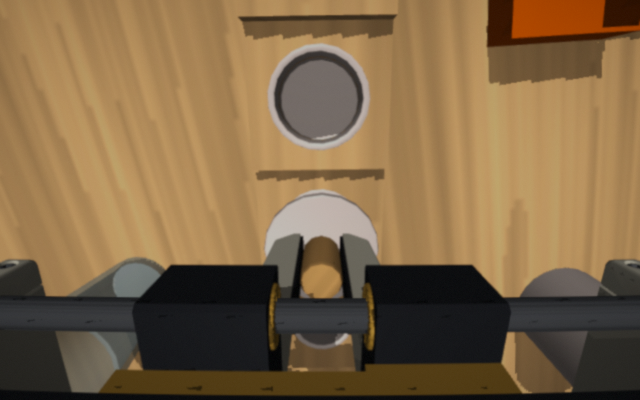

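Mouth 3 is at (319,97), clear of the flange, and matches the earlier estimate to 0.1 mm. So the alignment was good and step 2 really is too small. On to step 3.

Call:
apply_moves --plan '[[[0, 0, 0, 0, 0, -1.5, 1], [0, 0, 0, 0, 0, -1.5, 1], [0, 0, 0, 2, -0.1, 0, 1], [0, 0, 0, 2.5, 0, 0, 1], [0, 0, 0, 2.5, 0, 0, 1]]]'

```text
t: 14.4
tcp_pos: [0.5753, 0.1628, 0.1536]
orientation: [[0.174, 0.985, -0.0], [0.985, -0.174, -0.0], [-0.0, -0.0, -1.0]]
force: [0.5, -0.2, -1.3]
finger_gap: 0.0197
finger_force: 30.0
```

Call:
apply_moves --plan '[[[0, 0, 0, 1, 0, 0, 1], [0, 0, 0, 0, 0, 0, 1], [0, 0, 0, 0, 0, 1.4, 1], [0, 0, 0, 0, 0, 1, 1], [0, 0, 0, 0, 0, 0.4, 1]]]'

```text
t: 14.9
tcp_pos: [0.5762, 0.1706, 0.124]
orientation: [[0.175, 0.985, -0.002], [0.985, -0.175, -0.001], [-0.002, -0.002, -1.0]]
force: [-0.1, -0.1, -0.8]
finger_gap: 0.0195
finger_force: 30.0
```

Call:
apply_moves --plan '[[[0, 0, 0, 0, 0, 0.1, 1], [0, 0, 0, 0, 0, 0, 1], [0, 0, 0, 0, 0, 0, 1]]]'

```text
t: 15.2
tcp_pos: [0.5772, 0.1719, 0.1249]
orientation: [[0.174, 0.985, 0.0], [0.985, -0.174, 0.0], [0.0, 0.0, -1.0]]
force: [-0.1, -0.2, -0.3]
finger_gap: 0.0189
finger_force: 30.0
```

Call:
apply_moves --plan '[[[0, 0, 0, 0.03, -0.04, 0.2, 1], [0, 0, 0, 0, 0, 0.1, 1], [0, 0, 0, 0, 0, 0.1, 1], [0, 0, 0, 0, 0, 0, 1]]]'

```text
t: 15.6
tcp_pos: [0.5766, 0.1726, 0.1206]
orientation: [[0.173, 0.985, -0.0], [0.985, -0.173, -0.0], [-0.0, -0.0, -1.0]]
force: [0.6, 0.4, -1.3]
finger_gap: 0.0198
finger_force: 30.0
```

Call:
apply_moves --plan '[[[0, 0, 0, 0, 0, 0.1, 1], [0, 0, 0, 0, 0, 0, 1], [0, 0, 0, 0, 0, 0, 1]]]'

```text
t: 15.9
tcp_pos: [0.5767, 0.1725, 0.1196]
orientation: [[0.173, 0.985, -0.0], [0.985, -0.173, -0.0], [-0.0, -0.0, -1.0]]
force: [-0.1, 0.4, -0.5]
finger_gap: 0.0193
finger_force: 30.0
```

Call:
apply_moves --plan '[[[0, 0, 0, 0, 0, 0.1, 1], [0, 0, 0, 0, 0, 0, 1], [0, 0, 0, 0, 0, 0, 1]]]'

```text
t: 16.2
tcp_pos: [0.5767, 0.1725, 0.1186]
orientation: [[0.173, 0.985, 0.0], [0.985, -0.173, -0.0], [0.0, 0.0, -1.0]]
force: [-0.1, 0.1, -1.9]
finger_gap: 0.0194
finger_force: 30.0
```

The plug has entered mouth 3, now 2 mm below the rim with no contact force. I continue gently; home should be at TCP z ≈ 0.1067.

Call:
apply_moves --plan '[[[0, 0, 0, 0, 0, 0.2, 1], [0, 0, 0, 0, 0, 0.2, 1], [0, 0, 0, 0, 0, 0, 1], [0, 0, 0, 0, 0, 0, 1]]]'

```text
t: 16.6
tcp_pos: [0.5766, 0.1726, 0.1145]
orientation: [[0.173, 0.985, -0.0], [0.985, -0.173, -0.0], [-0.0, -0.0, -1.0]]
force: [-0.5, 0.8, -1.7]
finger_gap: 0.0196
finger_force: 30.0
```

Call:
apply_moves --plan '[[[0, 0, 0, 0, 0, 0.2, 1], [0, 0, 0, 0, 0, 0.2, 1], [0, 0, 0, 0, 0, 0.2, 1], [0, 0, 0, 0, 0, 0, 1]]]'

```text
t: 17.0
tcp_pos: [0.5766, 0.1726, 0.1083]
orientation: [[0.173, 0.985, -0.0], [0.985, -0.173, -0.0], [-0.0, -0.0, -1.0]]
force: [-0.2, -0.2, -0.5]
finger_gap: 0.0193
finger_force: 30.0
```

Call:
apply_moves --plan '[[[0, 0, 0, 0, 0, 0.1, 1], [0, 0, 0, 0, 0, 0.1, 1], [0, 0, 0, 0, 0, 0, 1], [0, 0, 0, 0, 0, 0, 1]]]'

```text
t: 17.4
tcp_pos: [0.5767, 0.1726, 0.1068]
orientation: [[0.173, 0.985, 0.0], [0.985, -0.173, 0.0], [0.0, 0.0, -1.0]]
force: [-0.3, -0.7, 0.9]
finger_gap: 0.0194
finger_force: 30.0
```

Call:
apply_moves --plan '[[[0, 0, 0, 0, 0, 0.1, 1], [0, 0, 0, 0, 0, 0, 1], [0, 0, 0, 0, 0, 0, 1]]]'

```text
t: 17.7
tcp_pos: [0.5767, 0.1726, 0.1059]
orientation: [[0.173, 0.985, 0.0], [0.985, -0.173, 0.0], [0.0, 0.0, -1.0]]
force: [-1.6, 0.9, 4.2]
finger_gap: 0.0193
finger_force: 30.0
```

It is home: the force rises at z 0.1067, exactly 14 mm below rim contact. I ease off, open and draw back.

Call:
apply_moves --plan '[[[0, 0, 0, 0, 0, -0.06, 1], [0, 0, 0, 0, 0, 0, 1], [0, 0, 0, 0, 0, 0, 2.5], [0, 0, 0, 0, 0, 0, 3.5], [0, 0, 0, 0, 0, 0, 5]]]'

```text
t: 18.2
tcp_pos: [0.5766, 0.1724, 0.106]
orientation: [[0.173, 0.985, -0.0], [0.985, -0.173, -0.0], [-0.0, -0.0, -1.0]]
force: [0.3, -0.8, -0.3]
finger_gap: 0.0366
finger_force: 0.0
```

Call:
apply_moves --plan '[[[0, 0, 0, 0, 0, 0, 5], [0, 0, 0, 0, 0, 0, 5], [0, 0, 0, 0, 0, 0, 5]]]'

```text
t: 18.5
tcp_pos: [0.5767, 0.1725, 0.1062]
orientation: [[0.173, 0.985, -0.0], [0.985, -0.173, -0.0], [-0.0, 0.0, -1.0]]
force: [0.4, -1.2, 0.2]
finger_gap: 0.0498
finger_force: 0.0
```

Call:
apply_moves --plan '[[[0, 0, 0, 0, 0, -1, 5], [0, 0, 0, 0, 0, -2, 5], [0, 0, 0, 0, 0, -3, 5], [0, 0, 0, 0, 0, -3, 5], [0, 0, 0, 0, 0, -2, 5]]]'

```text
t: 19.0
tcp_pos: [0.5772, 0.1724, 0.219]
orientation: [[0.173, 0.985, 0.002], [0.985, -0.173, 0.001], [0.001, 0.002, -1.0]]
force: [0.3, -0.1, -0.2]
finger_gap: 0.0497
finger_force: 0.0
```

Call:
apply_moves --plan '[[[0, 0, 0, -3, 0, 0, 5], [0, 0, 0, -3, 0, 0, 5], [0, 0, 0, -1, 0, 0, 5], [0, 0, 0, 0, 0, 0, 5], [0, 0, 0, 0, 0, 0, 5]]]'

```text
t: 19.5
tcp_pos: [0.5649, 0.1047, 0.2164]
orientation: [[0.173, 0.985, 0.0], [0.985, -0.173, 0.001], [0.001, 0.0, -1.0]]
force: [0.2, 1.5, 0.1]
finger_gap: 0.0501
finger_force: 0.0
```

Run:
```python
from look import *
s=robot.get_state();c=cam("wrist");im=robot.capture("wrist");cv2.imwrite("pics/w10.png",im)
print(s["t"],s["tcp_pos"],s["force"])
print("flange top z .086",disc(im,c,[.5768,.1714,.086],.032,.086),"unseated z .1",disc(im,c,[.5768,.1714,.1],.032,.1))
```

```text
19.5 [0.5649 0.1047 0.2164] [0.2234 1.481  0.119 ]
flange top z .086 (array([0.5767, 0.1705]), np.float64(0.030855837742739537), np.float64(0.00011960870102491899)) unseated z .1 (array([0.5768, 0.1709]), np.float64(0.02930970284951373), np.float64(0.00011361530723898254))
```

View pics/w10.png

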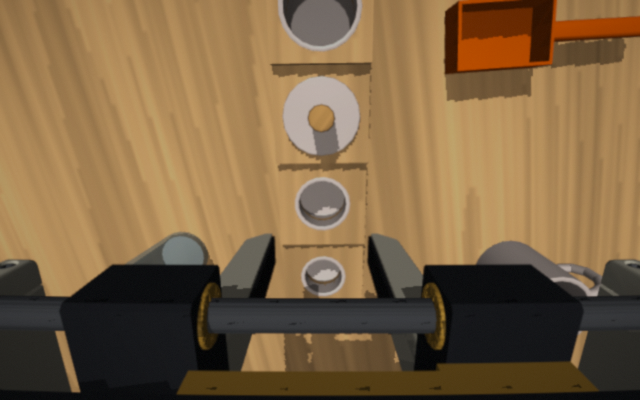

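The lid sits level and centred on step 3 at (321,117). The measured radius of 30.9 mm at the home height matches the 31 mm seen on the mat. The other mouths are empty, and the gripper is open and clear.

```bash
python3 -c "
from plant import robot
print(robot.sign_off())"
```

```text
the job is handed in; nothing more can be done
None
```

The lid from the mat belongs to step 3: steps 1 and 2 held it up, and its plug entered mouth 3, where it is seated fully home. The gripper has let go and drawn back, and the job is handed in at about 19.5 s.

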